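Check the warm loaf with the infrared thermometer

TASK

The cut loaf is being kept warm under the red swing-arm lamp. Push the lamp well aside, clear of the bread and its board, take the yellow infrared thermometer from its tray, aim it squarely at the middle of the loaf's cut face from about 100 mm away and hold it still there for two full seconds. Then lay the thermometer flat in its tray again (set it down, do not drop it), and swing the lamp back until its shade is centred over the bread, without touching the bread or shifting anything else on the table.

Things in the scene. Friction and masses are not known exactly. Their poses are not given: they have to be found in the camera images.
- lamp: foot and post of the warming lamp, fixed to the table: dark steel foot, 110 mm across and 22 mm high, with a brass post 18 mm thick up to 307 mm. Origin: centre of the foot's underside, on the hinge axis of the arm (vertical). At joint value 0 the arm points along the lamp's own -x.
- lamp_arm (a joint): angle of the lamp's swing arm about the post, rad, range -0.35 to 1.4; growing values swing the shade clockwise seen from above, that is towards the robot's left (+y), away from the bread. About 0 is over the bread. Stiff: takes about 3 N at the shade and stays where it is left.
- lamp_shade (a point): centre of the lower rim of the red lamp shade, 165 mm above the table and 240 mm from the post's axis. The shade is round, radius 62 mm at the rim and 58 mm at 60 mm above it, 80 mm high, then a 14 mm thick brass stem goes up to the 14 mm thick brass arm, level at 302 mm above the table. Push the shade on its side.
- board: dark wooden bread board, fixed, 250 x 170 x 20 mm with a 90 mm handle at its -x end. Origin: centre of the underside of the 250 x 170 part; x along its length, same way as the loaf.
- loaf: half of a long country loaf lying on the board, brown crust, 155 mm long (x), 104 mm wide (y), 97 mm high, 0.6 kg, loose. Origin: centre of the underside (20 mm above the table). Its rounded end is at x = -80 mm, its pale flat cut face at x = +75 mm and looks along +x (roughly to the robot's right).
- cut_face (a point): middle of the loaf's pale round cut face (95 mm across), 45 mm above the loaf's underside; its +x axis points out of the face.
- tray: light wooden tray, fixed, 250 x 150 mm outside, rim 20 mm high, walls and floor 6 mm. Origin: centre of its underside; x along its length.
- thermometer: stick-shaped infrared thermometer lying in the tray, yellow, 170 mm long (x) with lens end, 32 mm wide (y), 28 mm high (z), 0.14 kg. Origin: centre of its underside; the yellow body runs from x = -85 to +65 mm, the black nose (26 mm thick) to +85 mm. It looks along its +x; display and red button on top (+z).
- lens (a point): middle of the lens at the thermometer's nose, 85 mm ahead of its origin and 14 mm above its underside; it sees along the thermometer's +x.
- flask: bystander: dark wine flask with a straw base, 250 mm high, 100 mm across. Origin: centre of the underside.
- glass_a: bystander: stemmed wine glass, 165 mm high, 72 mm across. Origin: centre of the underside.
- glass_b: bystander: another such wine glass.
- mug: bystander: terracotta mug, 90 mm high, 84 mm across, handle at +y. Origin: centre of the underside.
- plate: bystander: white plate, 210 mm across, 20 mm high. Origin: centre of the underside.
- jar: bystander: amber jar with a brass cap, 100 mm high, 70 mm across. Origin: centre of the underside.

How it is judged:
On the way, in this order (a step that is already met when the one before it is completed fails the run):
1. the lamp is swung aside: its shade's centre is more than 180 mm (level distance) from the loaf's centre, and it stays (horizontal distance between lamp_shade and loaf above 0.18 m and velocity of joint lamp_arm between -0.05 and 0.05 rad/s), for 0.2 s.
2. the gripper holds the thermometer lifted clear of the tray, its underside more than 40 mm above the table (height (world z) of thermometer above 0.04 m and contact force between the fingers and thermometer above 0.5 N and horizontal distance between lamp_shade and loaf above 0.18 m), for 0.1 s.
3. lamp still aside, the held thermometer looks at the middle of the cut face (within 20 mm), lens 50 to 150 mm from it, square to it within 0.35 rad, and still, for 1.8 s (horizontal distance between lamp_shade and loaf above 0.18 m and x of cut_face in the frame of lens between 0.05 and 0.15 m and y of cut_face in the frame of lens between -0.02 and 0.02 m and z of cut_face in the frame of lens between -0.02 and 0.02 m and angle between the x axis of thermometer and the x axis of loaf, either way round below 0.35 rad and contact force between the fingers and thermometer above 0.5 N and linear speed of thermometer below 0.03 m/s and angular speed of thermometer below 0.2 rad/s), for 1.8 s.
4. the thermometer lies flat in its tray again, let go (x of thermometer in the frame of tray between -0.05 and 0.05 m and y of thermometer in the frame of tray between -0.055 and 0.055 m and z of thermometer in the frame of tray below 0.012 m and angle between thermometer's own z axis and vertical below 0.12 rad and contact force between the fingers and thermometer below 0.1 N and linear speed of thermometer below 0.03 m/s and horizontal distance between lamp_shade and loaf above 0.18 m), for 0.2 s.
5. the lamp shade is over the bread again: its centre within 50 mm (level distance) of the loaf's centre (horizontal distance between lamp_shade and loaf below 0.05 m), for 0.2 s.
At the end, for the whole second after the job is handed in: The lamp shade's centre is within 50 mm (level distance) of the loaf's centre and at rest; the thermometer lies flat on the tray's floor (tilt under 0.12 rad), at rest and let go, its middle within 50 mm along and 55 mm across of the tray's middle; the loaf is within 15 mm of where it was (horizontal distance between lamp_shade and loaf below 0.05 m and velocity of joint lamp_arm between -0.05 and 0.05 rad/s and x of thermometer in the frame of tray between -0.05 and 0.05 m and y of thermometer in the frame of tray between -0.055 and 0.055 m and z of thermometer in the frame of tray below 0.012 m and angle between thermometer's own z axis and vertical below 0.12 rad and contact force between the fingers and thermometer below 0.1 N and linear speed of thermometer below 0.03 m/s and distance of loaf from where it was at the start of the episode below 0.015 m); the robot touches nothing.
It fails at once if the bread is touched or pushed by the robot or the thermometer, or shifted more than 15 mm (contact force between any of the fingers, the arm, thermometer and loaf above 1 N or distance of loaf from where it was at the start of the episode above 0.015 m).
It fails at once if the thermometer falls or is thrown: faster than 0.8 m/s while the fingers do not hold it (contact force between the fingers and thermometer below 0.1 N and linear speed of thermometer above 0.8 m/s).
It fails at once if a bystander (flask, wine glass, mug, plate, jar) is shifted more than 30 mm or tipped (distance of any of flask, glass_a, glass_b, mug, plate, jar from where it was at the start of the episode above 0.03 m or angle between any of flask, glass_a, glass_b, mug, plate, jar's own z axis and vertical above 0.4 rad).
It also fails if it takes over 72 s, if anything falls off the work surface, if the arm or the gripper's body presses on something with over 40 N, if the wrist force passes 120 N, or if a joint passes its speed limit or range.

ROBOT

A 6-joint arm with a two-finger parallel gripper is mounted at the origin on the work surface. World frame = base frame: x ahead of the robot, y to its left, z up, the work surface at z = 0. Lengths are in m, angles in rad, forces in N, time in s.
With the tool pointing down it reaches from about 0.325 to 0.75 m from the base axis. Payload 7.6 kg.
Tool frame: the origin (TCP) lies at the very end of the fingers, on their centre line; the grasp point (between the pads) lies 19 mm behind it; z points along the fingers, y is the line along which they close (so a half turn about z gives the same grasp; the last joint's range is limited). The gripper opens to 85 mm and grips with 20 to 120 N. Pads are 22 mm wide; open, the fingers measure 114 mm over their backs; the gripper's body (76 mm by 85 mm) begins 54 mm behind the grasp point. The pads swing forward as they close: fully open they stand 13 mm farther back than shut.
Start: joints at [1.261, 0.052, 1.401, -0, 1.689, -0.07], TCP at [0.125, 0.51, 0.231] pointing down, gripper open.
Joint ranges: [-2.9, 2.9], [-0.91, 2.17], [0.12, 2.37], [-1.06, 4.2], [0.26, 2.73], [-2.93, 2.93]. Speed limits (rad/s): [2.57, 2.57, 3.01, 3.14, 3.14, 3.14].

INTERFACE

Orientations are given as a unit quaternion [w, x, y, z].
In Python, from plant import manip gives the robot as it stands.
- The arm moves only by the tool arm_command, never from a script. Its argument "motion" is a list of rows, each a list of 3 entries, a list of its own where there are three numbers: the opening, from 0 (shut) to 1 (fully open), then the shift along the tool's x, y, z in cm, then the turn, a rotation vector about the tool's x, y, z in degrees. In form: [[jaw, [dx, dy, dz], [ax, ay, az]], ...]. A call has 1 to 12 rows; each row is the pose to reach, as a shift and turn from the pose commanded when the call began, along the tool's axes at that moment; what a row does not reach only later rows make up. A row lasts 1/12 s, in which the tool goes at most 41.7 mm and 7.16 degrees, less where a joint would pass 70% of its speed; a pose out of reach is approached as far as the arm can. A call with a gripper value outside its range is refused whole. The fingers move at their own pace and stop on an object; "squeeze" is the grip in N (left out, the last holds). Time passes only in rows, so rows that repeat a pose let the fingers close. It gives the time, the measured TCP pose, the force, the opening and the grip force at its end, in the units of the state.
- manip.read_state(): the state, without advancing time (a new reading comes with each control period).
- manip.grab_frame(name): name is "scene" or "top" or "wrist"; returns (picture, depth): 420x560x3 uint8, red, green, blue; 420x560 float32, m along the optical axis (not along the pixel's ray), 0 where there is no reading.
- manip.get_calibration(name): a dict with "intrinsics" (3x3 intrinsics, pixels), "D" ([k1, k2, p1, p2, k3] as OpenCV has them; the pictures are not rectified), "R" (3x3) and "t" (3): a world point X has camera coordinates R X + t. Camera axes: x right, y down, z forward; pixel columns grow to the right and rows downward; lengths in m; the calibration is good to about 2 mm. A picture is of the moment at which its call begins: read the wrist's pose just before it. get_calibration takes no time and is no camera call; for the wrist camera it gives the pose at the moment of the call.
- manip.finish_job(): hands the job in; it is judged then, once.
The state is a dict: "time": time; "qpos": joint angles; "joint_vel": joint speeds; "joint_torque": joint torques, N m; "eef_pos": TCP position; "tool_rot": TCP orientation; "wrist_force": force on the tool from outside, world axes, zero at the start; "wrist_torque": the same for the moment, N m; "width": opening from 0.0 (shut) to 1.0 (fully open); "gripper_force": force on a finger pad.
Only numpy, scipy, OpenCV 4.12 (cv2) and the standard library are available. Lean on these libraries where they do the work, as an engineer would, in place of code of your own. Each camera call takes 0.05 s, during which the arm holds its last target. There are 200 camera calls.

## Working session

There is one attempt and no reset: what is moved stays moved. The work goes in short steps, Python scripts to look and compute and a tool call to move; the robot and the scene stay as the last step left them, time stands still between calls to the robot, and variables do not carry over. Pictures are saved under pics/ and viewed, at most 10 in all, crops included, and the job is handed in when it is done.

Besides the shell and the picture viewer there is one more tool, called after ">>>" as a command line: name --argument value ..., lists and objects as JSON in quotes. arm_command: Moves the arm, as the interface text tells. Its arguments: {"type":"object","properties":{"motion":{"type":"array","items":{"type":"array"}},"squeeze":{"type":"number"}},"required":["motion"]}

```bash
ls; mkdir -p pics; python3 - <<'E'
from plant import manip
import cv2,numpy as np
s=manip.read_state(); print(s)
for n in("scene","top"):
    p,d=manip.grab_frame(n); c=manip.get_calibration(n)
    np.savez(f"{n}.npz",p=p,d=d,**{k:np.array(v) for k,v in c.items()})
    cv2.imwrite(f"pics/{n}.png",p[:,:,::-1]); print(n,c)
E
```

```text
pics
{'time': 0.0, 'qpos': array([ 1.26071301e+00,  5.27959617e-02,  1.40172875e+00, -5.41804602e-09,
        1.68861485e+00, -7.02783931e-02]), 'joint_vel': array([-1.67883142e-04, -1.87651633e-04,  1.56492670e-03, -7.41192851e-04,
        1.52851677e-03, -5.85122894e-05]), 'joint_torque': array([ 2.44691191e-04, -3.81673157e+01, -3.60182548e+01, -1.97726135e-04,
        6.35673234e-03, -3.09152324e-05]), 'eef_pos': array([0.12456727, 0.50969213, 0.23049176]), 'tool_rot': array([-1.46208582e-04,  1.19615336e-01,  9.92820010e-01, -7.59510176e-04]), 'wrist_force': array([0.21064748, 0.40164508, 0.81302254]), 'wrist_torque': array([ 0.03245407, -0.0144504 ,  0.02600931]), 'gripper_force': 0.0, 'width': 0.9991694495702261}
scene {'intrinsics': array([[381.43185924,   0.        , 272.81081464],
       [  0.        , 381.43185924, 212.28561439],
       [  0.        ,   0.        ,   1.        ]]), 'D': array([-0.04273916,  0.        ,  0.        ,  0.        ,  0.        ]), 'R': array([[-0.02218223,  0.99959105, -0.01804653],
       [ 0.78789848,  0.0063674 , -0.61577223],
       [-0.6154055 , -0.02787804, -0.78771751]]), 't': array([ 0.01239812, -0.3909918 ,  1.59055111])}
top {'intrinsics': array([[430.85469952,   0.        , 278.13006496],
       [  0.        , 430.85469952, 210.66729295],
       [  0.        ,   0.        ,   1.        ]]), 'D': array([-0.01297282,  0.        ,  0.        ,  0.        ,  0.        ]), 'R': array([[-0.02110034, -0.99973437, -0.00927141],
       [-0.99703694,  0.02172774, -0.07379189],
       [ 0.07397373,  0.0076869 , -0.99723056]]), 't': array([0.05443114, 0.55557825, 1.39185731])}
```

View pics/scene.png

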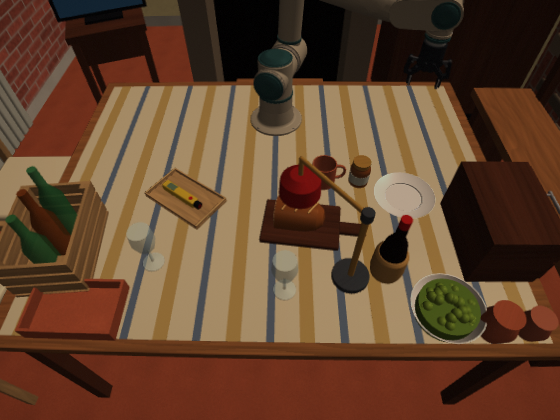

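View pics/top.png

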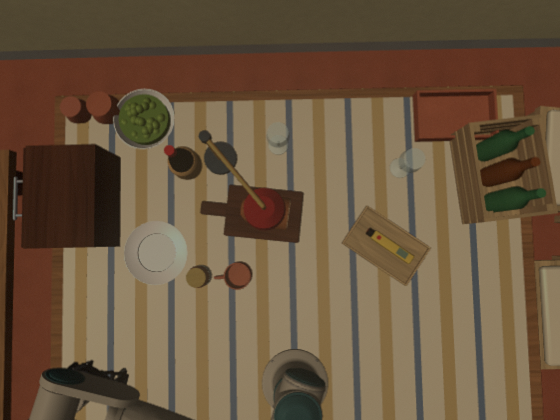

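The scene view and top view show the lamp post top at top-pixel (205,136) and its foot at (220,157). The shade is at (263,208) over the loaf, with the board at (264,213) and its handle to the left (+y). The tray is at (386,245), with the thermometer's black nose at (370,232) at the upper left. The mug is at (238,273), the jar at (198,277), the glasses at (277,140) and (405,163), and the flask at (183,162).

```bash
cat > h.py <<'E'
import numpy as np,cv2
def load(n):
    z=np.load(f"{n}.npz"); return z
def plane(z,uv,h):
    uv=np.asarray(uv,float).reshape(-1,1,2)
    n=cv2.undistortPoints(uv,z['intrinsics'],z['D'])[:,0]
    r=np.c_[n,np.ones(len(n))]@z['R']; c=-z['R'].T@z['t']
    return c+r*((h-c[2])/r[:,2])[:,None]
def cloud(z):
    d=z['d'];v,u=np.mgrid[:d.shape[0],:d.shape[1]]
    n=cv2.undistortPoints(np.c_[u.ravel(),v.ravel()].astype(float).reshape(-1,1,2),z['intrinsics'],z['D'])[:,0]
    P=(np.c_[n,np.ones(len(n))]*d.ravel()[:,None]-z['t'])@z['R']
    P[d.ravel()==0]=np.nan
    return P.reshape(*d.shape,3)
E
python3 - <<'E'
from h import *
np.set_printoptions(precision=4,suppress=True)
z=load('top');p=z['p'];hsv=cv2.cvtColor(p,cv2.COLOR_RGB2HSV);P=cloud(z)
def win(m,u0,v0,u1,v1):
    w=np.zeros(m.shape,bool);w[v0:v1,u0:u1]=1;return (m&w)
def rect(m):
    m=cv2.morphologyEx(m.astype(np.uint8),cv2.MORPH_OPEN,np.ones((3,3)))
    c=max(cv2.findContours(m,0,2)[0],key=cv2.contourArea);return c
Z=P[...,2]
# post top
for nm,b in dict(foot=(195,135,245,180)).items():
    m=win((Z>.015)&(Z<.03),*b);c=rect(m);(x,y),r=cv2.minEnclosingCircle(c);print('foot',x,y,r,plane(z,[[x,y]],.022))
    m=win((Z>.29),190,120,220,150);print('posttop',np.nanmean(P[m],0),m.sum())
m=win((Z>.2)&(Z<.27),230,170,300,240);c=rect(m);(x,y),r=cv2.minEnclosingCircle(c);print('shade',x,y,r,np.nanmedian(Z[m]),plane(z,[[x,y]],.22), plane(z,[[x,y],[x+r,y]],.225))
# red mask
m=win(((hsv[...,0]<6)|(hsv[...,0]>174))&(hsv[...,1]>170)&(hsv[...,2]>60),230,170,300,240)&(Z>.15);c=rect(m);(x,y),r=cv2.minEnclosingCircle(c);print('shade red',x,y,r,plane(z,[[x,y],[x+r,y]],.165))
# thermometer
m=win((hsv[...,0]>20)&(hsv[...,0]<35)&(hsv[...,1]>190)&(hsv[...,2]>120),340,205,430,285);c=rect(m);q=cv2.boxPoints(cv2.minAreaRect(c));print('yellow',plane(z,q,.034),np.nanmedian(Z[m]))
# by height in the tray interior
m=win((Z>.024)&(Z<.05),355,218,418,272);print('th px',m.sum());c=rect(m);q=cv2.boxPoints(cv2.minAreaRect(c));W=plane(z,q,.034);print('therm',W,W.mean(0),'sides',np.linalg.norm(W[0]-W[1]),np.linalg.norm(W[1]-W[2]))
# tray
m=win((Z>.003),335,200,440,290);c=rect(m);q=cv2.boxPoints(cv2.minAreaRect(c));W=plane(z,q,.02);print('tray',W,W.mean(0),'sides',np.linalg.norm(W[0]-W[1]),np.linalg.norm(W[1]-W[2]))
# board
m=win((Z>.012)&(Z<.15),224,180,310,250);c=rect(m);q=cv2.boxPoints(cv2.minAreaRect(c));W=plane(z,q,.02);print('board',W,W.mean(0),'sides',np.linalg.norm(W[0]-W[1]),np.linalg.norm(W[1]-W[2]))
m=win((Z>.06)&(Z<.15),224,180,310,250);Q=P[m];print('loaf',Q.min(0),Q.max(0),m.sum())
for n,b in dict(mug=(215,255,255,292),jar=(183,262,212,292),glassa=(260,115,295,160),glassb=(385,140,430,185),flask=(160,140,205,182)).items():
    Q=P[win(Z>.03,*b)];print(n,np.nanpercentile(Q,[3,97],axis=0).round(3).tolist())
Zv=load('scene');Q=cloud(Zv)
m=win((Q[...,2]>.04)&(Q[...,2]<.13),265,195,335,236) ;m&=(abs(Q[...,0]-.5)<.15);print('scene loaf',np.nanpercentile(Q[m],[1,99],axis=0))
E
```

```text
foot 217.0 160.0 15.620599746704102 [[0.7291 0.2413 0.022 ]]
posttop [0.7291 0.2232 0.312 ] 194
shade 264.0 208.0 21.023895263671875 0.2369933272949644 [[0.5502 0.0806 0.22  ]] [[0.5498 0.0804 0.225 ]
 [0.5485 0.0214 0.225 ]]
shade red 262.4224853515625 208.1821746826172 20.2288818359375 [[0.5543 0.0875 0.165 ]
 [0.553  0.0279 0.165 ]]Traceback (most recent call last):
  File "<stdin>", line 18, in <module>
  File "<stdin>", line 8, in rect
ValueError: max() iterable argument is empty
```

```bash
python3 - <<'E'
from h import *
np.set_printoptions(precision=4,suppress=True)
z=load('top');p=z['p'];hsv=cv2.cvtColor(p,cv2.COLOR_RGB2HSV);P=cloud(z)
def win(m,u0,v0,u1,v1):
    w=np.zeros(m.shape,bool);w[v0:v1,u0:u1]=1;return (m&w)
def rect(m):
    m=cv2.morphologyEx(m.astype(np.uint8),cv2.MORPH_OPEN,np.ones((2,2)))
    return max(cv2.findContours(m,0,2)[0],key=cv2.contourArea)
def R(n,m,h):
    if m.sum()<20: print(n,'few',m.sum());return
    q=cv2.boxPoints(cv2.minAreaRect(rect(m)));W=plane(z,q,h)
    print(n,W[:,:2].tolist(),W.mean(0),'sides',np.linalg.norm(W[0]-W[1]),np.linalg.norm(W[1]-W[2]))
Z=P[...,2]
v=hsv[...,2]
m=win((v<75)&(Z>.005)&(Z<.035),195,135,245,180);(x,y),r=cv2.minEnclosingCircle(rect(m));print('foot',x,y,r,plane(z,[[x,y]],.022))
m=win((v<80)&(Z>.25),192,122,220,150);(x,y),r=cv2.minEnclosingCircle(rect(m));print('cap',x,y,r,np.nanmedian(Z[m]),plane(z,[[x,y]],.315))
R('arm',win(Z>.285,190,120,300,225),.305)
print('therm px',hsv[245,390],hsv[232,370],P[245,390],P[232,370], P[262,360])
R('yellow',win((hsv[...,0]>20)&(hsv[...,0]<35)&(hsv[...,1]>205),358,220,418,272),.034)
R('therm',win((Z>.024)&(Z<.05),360,222,416,268),.034)
R('tray',win(Z>.008,335,200,440,290),.02)
R('board',win((Z>.012)&(Z<.15),224,180,310,250),.02)
m=win((Z>.06)&(Z<.15),224,180,310,250);print('loaf',np.nanpercentile(P[m],[1,99],axis=0),m.sum())
for n,b in dict(mug=(215,255,255,292),jar=(183,262,212,292),glassa=(260,115,295,160),glassb=(385,140,430,185),flask=(160,140,205,182)).items():
    Q=P[win(Z>.03,*b)];print(n,np.nanpercentile(Q,[3,97],axis=0).round(3).tolist() if len(Q) else 0)
Q=cloud(load('scene'))
m=win((Q[...,2]>.04)&(Q[...,2]<.13),265,195,335,236)&(abs(Q[...,0]-.5)<.15);print('scene loaf',np.nanpercentile(Q[m],[1,99],axis=0))
big=np.hstack([cv2.resize(p[110:290,190:310],(480,560)[::1],interpolation=2)[:, :, ::-1],cv2.resize(p[200:290,340:430],(320,320),interpolation=2)[:,:,::-1].repeat(1,0)[:560] if 0 else np.pad(cv2.resize(p[200:290,340:430],(320,320),interpolation=2)[:,:,::-1],((0,240),(0,0),(0,0)))])
cv2.imwrite('pics/c1.png',big)
E
```

```text
foot 219.0 161.0 15.620599746704102 [[0.7256 0.2347 0.022 ]]
cap 205.52438354492188 137.5731658935547 6.594161033630371 0.31516896209617407 [[0.7319 0.2273 0.315 ]]
arm [[0.7390117815893851, 0.2507657806192329], [0.7592973066817983, 0.22776715456034427], [0.557888280262154, 0.054974753815106164], [0.5381342062683064, 0.07782459886523294]] [0.6486 0.1528 0.305 ] sides 0.030666583260472894 0.26537296335273486
therm px [ 21 169 139] [17 96 37] [ 0.4368 -0.3164  0.032 ] [ 0.4801 -0.253   0.0341] [ 0.383  -0.2226  0.0047]
yellow few 0
therm [[0.4723068193181432, -0.24003467174853754], [0.498770578900797, -0.26021551569269125], [0.39711206857645365, -0.39467447966684654], [0.3709250518523643, -0.3744205780121504]] [ 0.4348 -0.3173  0.034 ] sides 0.03328058042683128 0.168563536135096
tray [[0.4741718841258289, -0.2410130477093868], [0.5086710904010092, -0.27136637469343844], [0.3959182285292944, -0.3999405979423069], [0.3618141174982691, -0.36954183673283664]] [ 0.4351 -0.3205  0.02  ] sides 0.045951275201219374 0.17101034689255462
board [[0.47762007954686897, 0.22799007224639414], [0.646107870978512, 0.20992601823499954], [0.6157030655389479, -0.04692679109918942], [0.4479995582018626, -0.026707169216301778]] [0.5469 0.0911 0.02  ] sides 0.16945337384908987 0.2586461247664132
loaf [[0.4946 0.0043 0.0684]
 [0.5947 0.1585 0.1193]] 252
mug [[0.315, 0.133, 0.033], [0.393, 0.237, 0.094]]
jar [[0.325, 0.266, 0.044], [0.384, 0.325, 0.105]]
glassa [[0.748, 0.007, 0.127], [0.808, 0.067, 0.17]]
glassb [[0.661, -0.39, 0.124], [0.721, -0.331, 0.17]]
flask [[0.669, 0.291, 0.044], [0.756, 0.377, 0.258]]
scene loaf [[0.5392 0.0055 0.0458]
 [0.6073 0.1554 0.1177]]
```

View pics/c1.png

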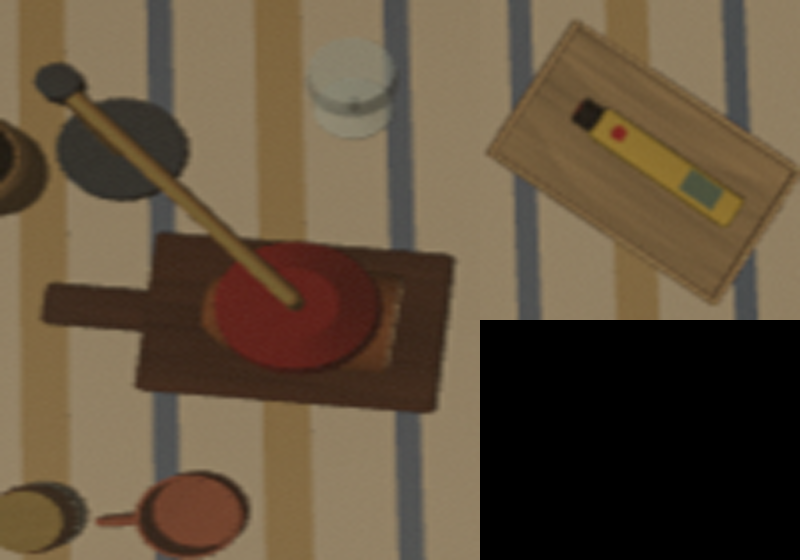

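The crop shows the arm running from the cap at (60,82) to the stem at (295,298), the foot ellipse at (123,149), and the loaf's cut edge from (405,275) to (388,370). The tray corners are at (575,20), (797,170), (715,303) and (487,152). The thermometer's nose is at (588,113).

```bash
python3 - <<'E'
from h import *
np.set_printoptions(precision=4,suppress=True)
z=load('top');P=cloud(z)
L=lambda a:np.array(a,float)/[4,3.111]+[190,110]
T=lambda a:(np.array(a,float)-[480,0])/3.556+[340,200]
W=plane(z,T([[575,20],[797,170],[715,303],[487,152]]),.02)
print('tray',W.mean(0),[np.linalg.norm(W[i]-W[i-1]) for i in range(4)],np.degrees(np.arctan2(*(W[0]-W[1])[1::-1])),np.degrees(np.arctan2(*(W[3]-W[2])[1::-1])))
print('foot',plane(z,L([[123,149]]),.022),'cap',plane(z,L([[60,82]]),.315),'stem',plane(z,L([[293,298]]),.309))
print('therm ends',plane(z,T([[586,111],[733,213]]),.034))
W=plane(z,L([[157,234],[455,256],[435,411],[137,388]]),.02);print('board',W.mean(0),[np.linalg.norm(W[i]-W[i-1]) for i in range(4)],np.degrees(np.arctan2(*(W[1]-W[0])[1::-1])))
Q=[]
for n in('top','scene'):
    C=cloud(load(n)).reshape(-1,3)
    # cut face: points in z band, per x bin min y
    s=(C[:,2]>.05)&(C[:,2]<.135)&(abs(C[:,0]-.545)<.07)&(C[:,1]>-.03)&(C[:,1]<.19);C=C[s]
    for x in np.arange(.48,.62,.01):
        b=C[abs(C[:,0]-x)<.005]
        if len(b)>3: print(n,round(x,2),len(b),b[:,1].min().round(4),b[:,1].max().round(4),b[:,2].max().round(4))
E
```

```text
tray [ 0.4362 -0.306   0.02  ] [np.float64(0.14668809582414308), np.float64(0.2438116943838151), np.float64(0.14334082988262092), np.float64(0.2473753357647003)] 54.33996701550975 55.129428334560735
foot [[0.7359 0.2288 0.022 ]] cap [[0.7352 0.2287 0.315 ]] stem [[0.5489 0.0789 0.309 ]]
therm ends [[ 0.4826 -0.2525  0.034 ]
 [ 0.3876 -0.382   0.034 ]]
board [0.5485 0.0892 0.02  ] [np.float64(0.1637735626571291), np.float64(0.2466875325478589), np.float64(0.16433448770597855), np.float64(0.24473149988297455)] -96.7322547622804
top 0.49 5 0.0218 0.0343 0.0811
top 0.5 35 0.0186 0.0563 0.0986
top 0.51 29 0.0153 0.0401 0.1103
top 0.52 18 0.0152 0.1451 0.1155
top 0.53 22 0.0119 0.153 0.1178
top 0.54 24 0.0118 0.1596 0.1253
top 0.55 22 0.0083 0.1586 0.1209
top 0.56 22 0.0082 0.1577 0.1176
top 0.57 24 0.0047 0.1585 0.1138
top 0.58 26 0.0043 0.1547 0.1137
top 0.59 23 0.0039 0.1518 0.096
scene 0.53 6 0.0113 0.0205 0.1172
scene 0.54 19 0.0084 0.1404 0.1188
scene 0.55 40 0.0084 0.1567 0.1188
scene 0.56 70 0.0057 0.1598 0.119
scene 0.57 155 0.0057 0.1603 0.1177
scene 0.58 201 0.0026 0.1567 0.1155
scene 0.59 280 0.0025 0.1537 0.1121
scene 0.6 328 0.0056 0.1472 0.1008
scene 0.61 73 0.0578 0.1315 0.0806
```

```bash
cat > g.py <<'E'
import numpy as np
from scipy.spatial.transform import Rotation as Ro
from plant import manip
def rel(wps):
    """world waypoints (x,y,z,yaw of tool x in deg), tool down -> tool-frame cm + rotvec deg"""
    s=manip.read_state();q=s['tool_rot'];R0=Ro.from_quat([q[1],q[2],q[3],q[0]]);p0=s['eef_pos']
    ax=R0.as_matrix()[:,0];print('t',round(s['time'],2),'p',p0.round(4),'yaw',np.degrees(np.arctan2(ax[1],ax[0])).round(1),'q',s['qpos'].round(2),'F',s['wrist_force'].round(1),'w',round(s['width'],3))
    for w in wps:
        d=R0.inv().apply(np.array(w[:3])-p0)*100
        a=np.radians(w[3]);x=[np.cos(a),np.sin(a),0];y=[np.sin(a),-np.cos(a),0]
        R1=Ro.from_matrix(np.c_[x,y,[0,0,-1]])
        print(w,'->',d.round(2).tolist(),np.degrees((R0.inv()*R1).as_rotvec()).round(1).tolist())
E
python3 -c "
from g import *
rel([(.36,.27,.235,130),(.42,-.03,.235,95),(.62,-.05,.235,95)])"
```

```text
t 0.1 p [0.1246 0.5097 0.2306] yaw 166.3 q [ 1.26  0.05  1.4   0.    1.69 -0.07] F [-0.3  0.3 -0.5] w 1.0
(0.36, 0.27, 0.235, 130) -> [-28.56, -17.7, -0.42] [-0.1, 0.0, 36.3]
(0.42, -0.03, 0.235, 95) -> [-41.51, -45.41, -0.39] [-0.1, 0.0, 71.3]
(0.62, -0.05, 0.235, 95) -> [-61.42, -42.61, -0.39] [-0.1, 0.0, 71.3]
```

>>> arm_command --motion '[[0,[-28.5,-17.7,-0.4],[0,0,36]],[0,[-28.5,-17.7,-0.4],[0,0,36]],[0,[-28.5,-17.7,-0.4],[0,0,36]],[0,[-28.5,-17.7,-0.4],[0,0,36]],[0,[-28.5,-17.7,-0.4],[0,0,36]],[0,[-28.5,-17.7,-0.4],[0,0,36]],[0,[-28.5,-17.7,-0.4],[0,0,36]],[0,[-28.5,-17.7,-0.4],[0,0,36]],[0,[-41.5,-45.4,-0.4],[0,0,71]],[0,[-41.5,-45.4,-0.4],[0,0,71]],[0,[-41.5,-45.4,-0.4],[0,0,71]],[0,[-41.5,-45.4,-0.4],[0,0,71]]]'

```text
time: 1.1
eef_pos: [0.3913, 0.1067, 0.235]
tool_rot: [-0.0, 0.634, 0.773, -0.0]
wrist_force: [0.8, 1.2, 0.4]
width: -0.003
gripper_force: 0.0
```

```bash
python3 -c "
from g import *
rel([(.42,-.05,.235,95),(.62,-.05,.235,95),(.62,-.05,.185,95)])"
```

```text
t 1.1 p [0.3913 0.1067 0.235 ] yaw 101.3 q [ 0.18 -0.3   1.71  0.    1.73 -0.02] F [0.8 1.2 0.4] w -0.003
(0.42, -0.05, 0.235, 95) -> [-15.93, -0.25, -0.0] [-0.0, -0.0, 6.3]
(0.62, -0.05, 0.235, 95) -> [-19.84, 19.36, -0.01] [-0.0, -0.0, 6.3]
(0.62, -0.05, 0.185, 95) -> [-19.84, 19.36, 4.99] [-0.0, -0.0, 6.3]
```

>>> arm_command --motion '[[0,[-15.9,-0.2,0],[0,0,6]],[0,[-15.9,-0.2,0],[0,0,6]],[0,[-15.9,-0.2,0],[0,0,6]],[0,[-15.9,-0.2,0],[0,0,6]],[0,[-19.8,19.4,0],[0,0,6]],[0,[-19.8,19.4,0],[0,0,6]],[0,[-19.8,19.4,0],[0,0,6]],[0,[-19.8,19.4,0],[0,0,6]],[0,[-19.8,19.4,0],[0,0,6]],[0,[-19.8,19.4,5],[0,0,6]],[0,[-19.8,19.4,5],[0,0,6]],[0,[-19.8,19.4,5],[0,0,6]]]'

```text
time: 2.1
eef_pos: [0.6191, -0.0459, 0.1799]
tool_rot: [-0.004, 0.672, 0.741, -0.003]
wrist_force: [0.4, -0.3, -0.5]
width: -0.002
gripper_force: 0.0
```

```bash
python3 -c "
from g import *
r=.254
P=[]
for a in [-112,-119,-125,-131,-137,-143,-149,-155,-161,-167,-173,-179,-182]:
    t=np.radians(a);P.append((round(.7355+r*np.cos(t),4),round(.2288+r*np.sin(t),4),.185,95))
rel(P)"
```

```text
t 2.1 p [ 0.6191 -0.0459  0.1799] yaw 95.6 q [-0.13  0.35  1.16  0.    1.64 -0.23] F [ 0.4 -0.3 -0.5] w -0.002
(np.float64(0.6403), np.float64(-0.0067), 0.185, 95) -> [3.69, 2.49, -0.53] [-0.6, -0.1, 0.6]
(np.float64(0.6124), np.float64(0.0066), 0.185, 95) -> [5.29, -0.16, -0.49] [-0.6, -0.1, 0.6]
(np.float64(0.5898), np.float64(0.0207), 0.185, 95) -> [6.91, -2.27, -0.47] [-0.6, -0.1, 0.6]
(np.float64(0.5689), np.float64(0.0371), 0.185, 95) -> [8.75, -4.19, -0.44] [-0.6, -0.1, 0.6]
(np.float64(0.5497), np.float64(0.0556), 0.185, 95) -> [10.78, -5.92, -0.42] [-0.6, -0.1, 0.6]
(np.float64(0.5326), np.float64(0.0759), 0.185, 95) -> [12.97, -7.42, -0.4] [-0.6, -0.1, 0.6]
(np.float64(0.5178), np.float64(0.098), 0.185, 95) -> [15.31, -8.68, -0.38] [-0.6, -0.1, 0.6]
(np.float64(0.5053), np.float64(0.1215), 0.185, 95) -> [17.77, -9.69, -0.37] [-0.6, -0.1, 0.6]
(np.float64(0.4953), np.float64(0.1461), 0.185, 95) -> [20.32, -10.45, -0.35] [-0.6, -0.1, 0.6]
(np.float64(0.488), np.float64(0.1717), 0.185, 95) -> [22.94, -10.92, -0.34] [-0.6, -0.1, 0.6]
(np.float64(0.4834), np.float64(0.1978), 0.185, 95) -> [25.58, -11.13, -0.33] [-0.6, -0.1, 0.6]
(np.float64(0.4815), np.float64(0.2244), 0.185, 95) -> [28.25, -11.06, -0.33] [-0.6, -0.1, 0.6]
(np.float64(0.4817), np.float64(0.2377), 0.185, 95) -> [29.57, -10.91, -0.32] [-0.6, -0.1, 0.6]
```

>>> arm_command --motion '[[0,[3.7,1.0,-0.5],[0,0,0]],[0,[5.3,-0.2,-0.5],[0,0,0]],[0,[6.1,-1.2,-0.5],[0,0,0]],[0,[6.9,-2.3,-0.5],[0,0,0]],[0,[7.8,-3.2,-0.5],[0,0,0]],[0,[8.75,-4.2,-0.5],[0,0,0]],[0,[9.75,-5.1,-0.5],[0,0,0]],[0,[10.8,-5.9,-0.5],[0,0,0]],[0,[11.9,-6.7,-0.4],[0,0,0]],[0,[13.0,-7.4,-0.4],[0,0,0]],[0,[14.1,-8.1,-0.4],[0,0,0]],[0,[15.3,-8.7,-0.4],[0,0,0]]]'

```text
time: 3.1
eef_pos: [0.5192, 0.0978, 0.1907]
tool_rot: [0.001, 0.672, 0.741, 0.001]
wrist_force: [0.9, -3.1, 2.6]
width: -0.001
gripper_force: 1.5
```

```bash
python3 -c "
from g import *
r=.254
P=[]
for a in [-155,-161,-167,-173,-179,-184]:
    t=np.radians(a);P.append((round(.7355+r*np.cos(t),4),round(.2288+r*np.sin(t),4),.185,95))
rel(P)"
```

```text
t 3.1 p [0.5192 0.0978 0.1907] yaw 95.6 q [ 0.12  0.08  1.46 -0.    1.61  0.02] F [ 0.9 -3.1  2.6] w -0.001
(np.float64(0.5053), np.float64(0.1215), 0.185, 95) -> [2.49, -1.15, 0.57] [0.1, 0.0, 0.6]
(np.float64(0.4953), np.float64(0.1461), 0.185, 95) -> [5.04, -1.91, 0.56] [0.1, 0.0, 0.6]
(np.float64(0.488), np.float64(0.1717), 0.185, 95) -> [7.65, -2.39, 0.56] [0.1, 0.0, 0.6]
(np.float64(0.4834), np.float64(0.1978), 0.185, 95) -> [10.3, -2.59, 0.56] [0.1, 0.0, 0.6]
(np.float64(0.4815), np.float64(0.2244), 0.185, 95) -> [12.96, -2.52, 0.56] [0.1, 0.0, 0.6]
(np.float64(0.4821), np.float64(0.2465), 0.185, 95) -> [15.16, -2.25, 0.56] [0.1, 0.0, 0.6]
```

>>> arm_command --motion '[[0,[1.2,-0.6,0],[0,0,0]],[0,[2.5,-1.1,0],[0,0,0]],[0,[3.8,-1.5,0],[0,0,0]],[0,[5.0,-1.9,0],[0,0,0]],[0,[6.3,-2.1,0],[0,0,0]],[0,[7.6,-2.4,0],[0,0,0]],[0,[9.0,-2.5,0],[0,0,0]],[0,[10.3,-2.6,0],[0,0,0]],[0,[11.6,-2.6,0],[0,0,0]],[0,[13.0,-2.5,0],[0,0,0]],[0,[14.2,-2.3,0],[0,0,0]],[0,[14.2,-2.3,0],[0,0,0]]]'

```text
time: 4.1
eef_pos: [0.4825, 0.2391, 0.1889]
tool_rot: [-0.001, 0.671, 0.742, 0.0]
wrist_force: [0.2, 0.1, 0.3]
width: 0.002
gripper_force: 0.0
```

```bash
python3 -c "
from g import *
rel([(.455,.16,.24,80),(.435,-.12,.22,60),(.435,-.3175,.2,53.5),(.435,-.3175,.13,53.5)])"
```

```text
t 4.1 p [0.4825 0.2391 0.1889] yaw 95.8 q [0.39 0.11 1.43 0.   1.61 0.29] F [0.2 0.1 0.3] w 0.002
(0.455, 0.16, 0.24, 80) -> [-7.59, -3.54, -5.12] [-0.1, -0.1, 15.8]
(0.435, -0.12, 0.22, 60) -> [-35.25, -8.33, -3.15] [-0.1, -0.1, 35.8]
(0.435, -0.3175, 0.2, 53.5) -> [-54.9, -10.31, -1.17] [-0.1, -0.0, 42.3]
(0.435, -0.3175, 0.13, 53.5) -> [-54.91, -10.3, 5.83] [-0.1, -0.0, 42.3]
```

>>> arm_command --motion '[[0,[-7.6,-3.5,-5],[0,0,15]],[0,[-7.6,-3.5,-5],[0,0,15]],[0,[-7.6,-3.5,-5],[0,0,15]],[0.7,[-35.2,-8.3,-3],[0,0,36]],[0.7,[-35.2,-8.3,-3],[0,0,36]],[0.7,[-35.2,-8.3,-3],[0,0,36]],[0.7,[-35.2,-8.3,-3],[0,0,36]],[0.7,[-35.2,-8.3,-3],[0,0,36]],[0.7,[-35.2,-8.3,-3],[0,0,36]],[0.7,[-35.2,-8.3,-3],[0,0,36]],[0.7,[-35.2,-8.3,-3],[0,0,36]],[0.7,[-35.2,-8.3,-3],[0,0,36]]]'

```text
time: 5.1
eef_pos: [0.4346, -0.1228, 0.2188]
tool_rot: [-0.001, 0.868, 0.496, 0.0]
wrist_force: [-0.2, 0.8, 0.2]
width: 0.697
gripper_force: 0.0
```

```bash
python3 - <<'E'
from g import *
from h import *
for n in("top","scene"):
    p,d=manip.grab_frame(n); c=manip.get_calibration(n)
    np.savez(f"{n}2.npz",p=p,d=d,**{k:np.array(v) for k,v in c.items()})
    if n=="top": cv2.imwrite('pics/t2.png',p[:,:,::-1])
    else: cv2.imwrite('pics/s2.png',cv2.resize(p[140:290,180:390],(800,571),interpolation=2)[:,:,::-1])
rel([(.435,-.3175,.2,53.5),(.435,-.3175,.13,53.5)])
np.set_printoptions(precision=4,suppress=True)
for n in('top2','scene2'):
    C=cloud(load(n)).reshape(-1,3)
    s=(C[:,2]>.035)&(C[:,2]<.135)&(abs(C[:,0]-.545)<.08)&(C[:,1]>-.03)&(C[:,1]<.19);C=C[s]
    print(n,'by x: ymin');print([(round(x,2),C[abs(C[:,0]-x)<.005][:,1].min().round(4),C[abs(C[:,0]-x)<.005][:,1].max().round(4)) for x in np.arange(.48,.625,.01) if (abs(C[:,0]-x)<.005).sum()>2])
    print('by y');print([(round(x,2),C[abs(C[:,1]-x)<.005][:,0].min().round(4),C[abs(C[:,1]-x)<.005][:,0].max().round(4)) for x in np.arange(.0,.17,.01) if (abs(C[:,1]-x)<.005).sum()>2])
E
```

```text
t 5.2 p [ 0.4351 -0.1212  0.2192] yaw 59.7 q [-0.35 -0.15  1.62  0.    1.67  0.18] F [0.3 0.6 1.1] w 0.699
(0.435, -0.3175, 0.2, 53.5) -> [-16.95, 9.91, 1.9] [-0.0, -0.0, 6.2]
(0.435, -0.3175, 0.13, 53.5) -> [-16.95, 9.92, 8.9] [-0.0, -0.0, 6.2]
top2 by x: ymin
[(np.float64(0.49), np.float64(0.0218), np.float64(0.0375)), (np.float64(0.5), np.float64(0.0186), np.float64(0.0842)), (np.float64(0.51), np.float64(0.0153), np.float64(0.1194)), (np.float64(0.52), np.float64(0.0152), np.float64(0.1447)), (np.float64(0.53), np.float64(0.012), np.float64(0.1498)), (np.float64(0.54), np.float64(0.0117), np.float64(0.1589)), (np.float64(0.55), np.float64(0.0083), np.float64(0.1581)), (np.float64(0.56), np.float64(0.0082), np.float64(0.1581)), (np.float64(0.57), np.float64(0.0047), np.float64(0.1584)), (np.float64(0.58), np.float64(0.0042), np.float64(0.1546)), (np.float64(0.59), np.float64(0.004), np.float64(0.1515)), (np.float64(0.6), np.float64(0.0163), np.float64(0.1462))]
by y
[(np.float64(0.0), np.float64(0.5735), np.float64(0.5905)), (np.float64(0.01), np.float64(0.5268), np.float64(0.5909
[... 1902 characters left out ...]
), np.float64(0.5198), np.float64(0.6033)), (np.float64(0.06), np.float64(0.5152), np.float64(0.6049)), (np.float64(0.07), np.float64(0.5235), np.float64(0.6056)), (np.float64(0.08), np.float64(0.5162), np.float64(0.6078)), (np.float64(0.09), np.float64(0.5242), np.float64(0.6091)), (np.float64(0.1), np.float64(0.5304), np.float64(0.6085)), (np.float64(0.11), np.float64(0.5231), np.float64(0.6092)), (np.float64(0.12), np.float64(0.5306), np.float64(0.6066)), (np.float64(0.13), np.float64(0.5299), np.float64(0.6069)), (np.float64(0.14), np.float64(0.5385), np.float64(0.6008)), (np.float64(0.15), np.float64(0.5447), np.float64(0.5964)), (np.float64(0.16), np.float64(0.55), np.float64(0.5821))]
```

View pics/t2.png

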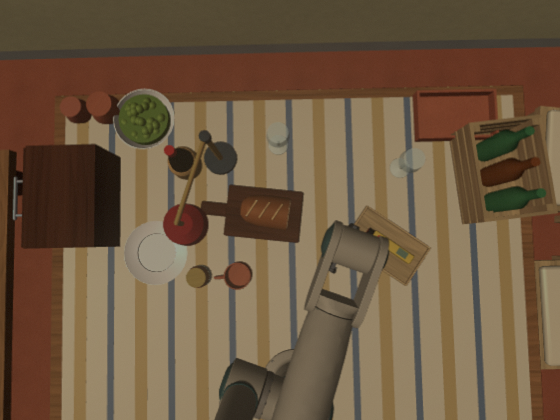

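The lamp has swung well aside: its shade is at pixel (185,225). The loaf at (265,212) hasn't moved, and the tray and thermometer at (395,245) are partly hidden by the wrist. Next I grasp the thermometer.

>>> arm_command --motion '[[0.7,[-16.9,9.9,2],[0,0,6.2]],[0.7,[-16.9,9.9,2],[0,0,6.2]],[0.7,[-16.9,9.9,2],[0,0,6.2]],[0.7,[-16.9,9.9,2],[0,0,6.2]],[0.7,[-16.9,9.9,2],[0,0,6.2]],[0.7,[-16.9,9.9,2],[0,0,6.2]],[0.7,[-16.9,9.9,6],[0,0,6.2]],[0.7,[-16.9,9.9,10],[0,0,6.2]],[0.7,[-16.9,9.9,13],[0,0,6.2]],[0.7,[-16.9,9.9,15],[0,0,6.2]],[0.7,[-16.9,9.9,15],[0,0,6.2]],[0.7,[-16.9,9.9,15],[0,0,6.2]]]'

```text
time: 6.2
eef_pos: [0.4354, -0.3161, 0.0691]
tool_rot: [-0.001, 0.893, 0.45, -0.0]
wrist_force: [-1.0, -0.2, 0.5]
width: 0.7
gripper_force: 0.0
```

```bash
python3 - <<'E'
from g import *
import cv2
p,d=manip.grab_frame('wrist')
cv2.imwrite('pics/w1.png',p[:,:,::-1])
rel([(.435,-.3173,.009,53.5)])
E
```

```text
t 6.25 p [ 0.436  -0.3171  0.0708] yaw 53.5 q [-0.7   0.2   1.56  0.    1.37 -0.06] F [ 0.7 -0.9  0.8] w 0.703
(0.435, -0.3173, 0.009, 53.5) -> [-0.08, -0.08, 6.18] [0.1, -0.0, 0.0]
```

View pics/w1.png

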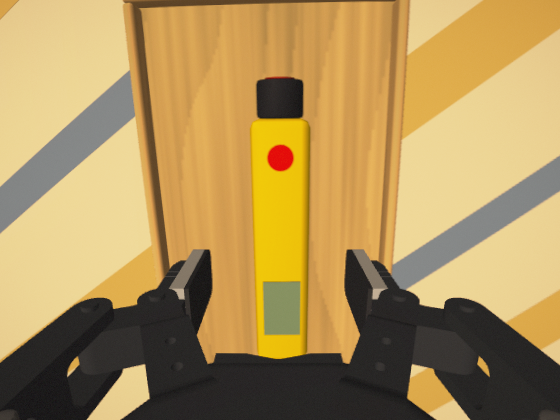

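The wrist view shows the thermometer upright between the open pads, at columns 250–309 with the pads at 210 and 345, and aligned with them. I descend and close.

>>> arm_command --motion '[[0.7,[0,0,3],[0,0,0]],[0.7,[0,0,5],[0,0,0]],[0.7,[0,0,6.1],[0,0,0]],[0.7,[0,0,6.1],[0,0,0]],[0,[0,0,6.1],[0,0,0]],[0,[0,0,6.1],[0,0,0]],[0,[0,0,6.1],[0,0,0]],[0,[0,0,6.1],[0,0,0]],[0,[0,0,6.1],[0,0,0]],[0,[0,0,6.1],[0,0,0]],[0,[0,0,6.1],[0,0,0]],[0,[0,0,6.1],[0,0,0]]]' --squeeze 40

```text
time: 7.25
eef_pos: [0.4361, -0.3187, 0.0107]
tool_rot: [0.002, 0.893, 0.449, 0.001]
wrist_force: [0.6, 1.0, 6.7]
width: 0.366
gripper_force: 42.4
```

```bash
python3 - <<'E'
from g import *
a=82.2
rel([(.435,-.3173,.13,53.5),(.519,-.1738,.13,a),(.519,-.1738,.055,a)])
E
```

```text
t 7.25 p [ 0.4361 -0.3187  0.0107] yaw 53.4 q [-0.7   0.28  1.6   0.    1.25 -0.06] F [0.6 1.  6.7] w 0.366
(0.435, -0.3173, 0.13, 53.5) -> [0.04, -0.12, -11.94] [0.2, 0.0, -0.1]
(0.519, -0.1738, 0.13, 82.2) -> [16.57, -1.93, -11.94] [0.2, 0.1, -28.8]
(0.519, -0.1738, 0.055, 82.2) -> [16.57, -1.96, -4.44] [0.2, 0.1, -28.8]
```

>>> arm_command --motion '[[0,[0,0,-1.5],[0,0,0]],[0,[0,0,-4.5],[0,0,0]],[0,[0,0,-8],[0,0,0]],[0,[0,0,-11],[0,0,0]],[0,[3,-0.3,-12],[0,0,-5]],[0,[6,-0.7,-12],[0,0,-10]],[0,[9,-1,-12],[0,0,-15]],[0,[12,-1.4,-12],[0,0,-20]],[0,[14.5,-1.7,-11],[0,0,-25]],[0,[16.6,-1.9,-9],[0,0,-28.8]],[0,[16.6,-1.9,-7],[0,0,-28.8]],[0,[16.6,-1.9,-7],[0,0,-28.8]]]'

```text
time: 8.25
eef_pos: [0.5167, -0.1711, 0.0743]
tool_rot: [-0.003, 0.753, 0.658, -0.002]
wrist_force: [-1.2, 0.1, -3.5]
width: 0.364
gripper_force: 41.3
```

```bash
python3 - <<'E'
from g import *
from h import *
import cv2
a=82.2
for n in("scene","top"):
    p,d=manip.grab_frame(n); c=manip.get_calibration(n)
    np.savez(f"{n}3.npz",p=p,d=d,**{k:np.array(v) for k,v in c.items()})
    if n=='scene': cv2.imwrite('pics/s3.png',cv2.resize(p[140:290,180:390],(800,571),interpolation=2)[:,:,::-1])
rel([(.519,-.1738,.0557,a)])
E
```

```text
t 8.35 p [ 0.5181 -0.1731  0.0783] yaw 82.2 q [-0.39  0.22  1.53 -0.    1.39 -0.25] F [-0.7  0.3 -1.2] w 0.366
(0.519, -0.1738, 0.0557, 82.2) -> [-0.06, 0.1, 2.26] [-0.1, -0.0, -0.0]
```

View pics/s3.png

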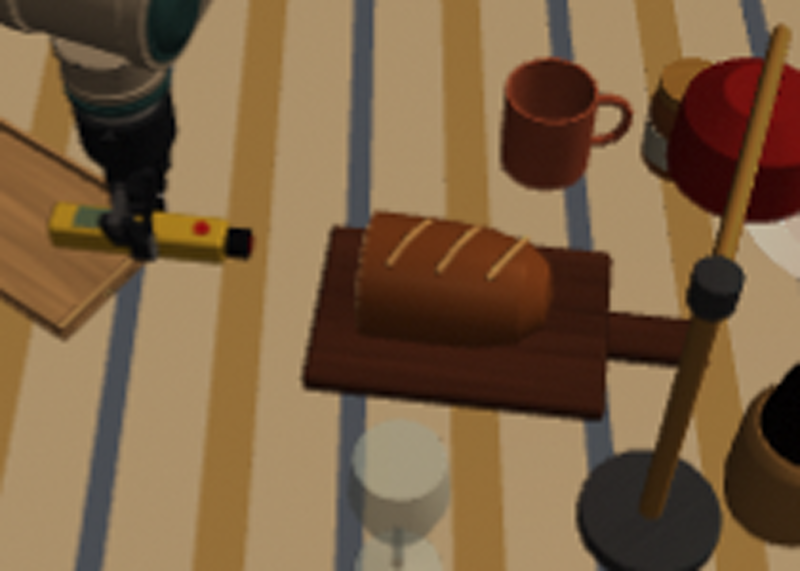

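The thermometer is held level with its nose at (240,243), pointing at the cut face at about (365,285). The bread and lamp are as expected. I lower it the last 22 mm.

>>> arm_command --motion '[[0,[0,0.1,1],[0,0,0]],[0,[0,0.1,1.8],[0,0,0]],[0,[0,0.1,2.2],[0,0,0]],[0,[0,0.1,2.2],[0,0,0]],[0,[0,0.1,2.2],[0,0,0]],[0,[0,0.1,2.2],[0,0,0]]]'

```text
time: 8.85
eef_pos: [0.5197, -0.1734, 0.0567]
tool_rot: [0.0, 0.754, 0.657, 0.0]
wrist_force: [-0.9, -0.5, -2.0]
width: 0.367
gripper_force: 41.4
```

```bash
python3 - <<'E'
from g import *
from h import *
np.set_printoptions(precision=4,suppress=True)
for n in("scene","top"):
    p,d=manip.grab_frame(n); c=manip.get_calibration(n)
    np.savez(f"{n}4.npz",p=p,d=d,**{k:np.array(v) for k,v in c.items()})
    z=load(n+'4');hsv=cv2.cvtColor(p,cv2.COLOR_RGB2HSV);P=cloud(z)
    b=(abs(P[...,0]-.525)<.05)&(P[...,1]>-.29)&(P[...,1]<-.07)&(P[...,2]>.035)&(P[...,2]<.1)
    y=b&(hsv[...,0]>15)&(hsv[...,0]<35)&(hsv[...,1]>130)
    Q=P[y];print(n,y.sum())
    for lo in np.arange(-.27,-.1,.02):
        k=Q[(Q[:,1]>=lo)&(Q[:,1]<lo+.02)]
        if len(k)>4: print(round(lo+.01,2),len(k),np.median(k,0),k.max(0))
    k=P[b&(P[...,1]>-.115)];print('nose',len(k),np.percentile(k,[5,50,95],axis=0) if len(k) else 0)
rel([(.519,-.1738,.0557,82.2)])
E
```

```text
scene 372
-0.26 28 [ 0.5227 -0.2532  0.0784] [ 0.5275 -0.25    0.0828]
-0.24 65 [ 0.5254 -0.2403  0.0788] [ 0.531  -0.2307  0.0831]
-0.22 40 [ 0.5296 -0.2209  0.0723] [ 0.5332 -0.2106  0.0832]
-0.2 14 [ 0.5337 -0.2023  0.0626] [ 0.5358 -0.1914  0.0731]
-0.16 64 [ 0.5286 -0.1589  0.0791] [ 0.5422 -0.1501  0.0859]
-0.14 70 [ 0.5376 -0.1408  0.0787] [ 0.5444 -0.1305  0.0831]
-0.12 63 [ 0.5405 -0.1188  0.0781] [ 0.5464 -0.1104  0.0844]
-0.1 24 [ 0.5395 -0.106   0.0749] [ 0.5443 -0.0914  0.0826]
nose 79 [[ 0.5225 -0.1128  0.0602]
 [ 0.5373 -0.1024  0.0759]
 [ 0.5443 -0.0884  0.0813]]
top 66
-0.12 53 [ 0.5258 -0.117   0.0798] [ 0.5417 -0.1102  0.0875]
-0.1 12 [ 0.5246 -0.1076  0.0764] [ 0.5388 -0.1045  0.0817]
nose 80 [[ 0.5164 -0.1138  0.0684]
 [ 0.5293 -0.1016  0.0777]
 [ 0.5423 -0.0887  0.0839]]
t 8.95 p [ 0.5198 -0.1733  0.0568] yaw 82.2 q [-0.39  0.24  1.55  0.    1.35 -0.25] F [ 0.4  0.4 -2.6] w 0.364
(0.519, -0.1738, 0.0557, 82.2) -> [-0.06, -0.07, 0.11] [0.0, 0.0, 0.0]
```

The thermometer sits level with its top at about 79 mm and its lens near (0.530, -0.089, 0.066), as planned. I hold it there.

>>> arm_command --motion '[[0,[0,0,0],[0,0,0]],[0,[0,0,0],[0,0,0]],[0,[0,0,0],[0,0,0]],[0,[0,0,0],[0,0,0]],[0,[0,0,0],[0,0,0]],[0,[0,0,0],[0,0,0]],[0,[0,0,0],[0,0,0]],[0,[0,0,0],[0,0,0]],[0,[0,0,0],[0,0,0]],[0,[0,0,0],[0,0,0]],[0,[0,0,0],[0,0,0]],[0,[0,0,0],[0,0,0]]]'

```text
time: 9.95
eef_pos: [0.5195, -0.1732, 0.0563]
tool_rot: [-0.0, 0.753, 0.657, 0.0]
wrist_force: [0.5, 0.1, -2.0]
width: 0.363
gripper_force: 41.4
```

>>> arm_command --motion '[[0,[0,0,0],[0,0,0]],[0,[0,0,0],[0,0,0]],[0,[0,0,0],[0,0,0]],[0,[0,0,0],[0,0,0]],[0,[0,0,0],[0,0,0]],[0,[0,0,0],[0,0,0]],[0,[0,0,0],[0,0,0]],[0,[0,0,0],[0,0,0]],[0,[0,0,0],[0,0,0]],[0,[0,0,0],[0,0,0]],[0,[0,0,0],[0,0,0]],[0,[0,0,0],[0,0,0]]]'

```text
time: 10.95
eef_pos: [0.5195, -0.1732, 0.0563]
tool_rot: [-0.0, 0.753, 0.657, 0.0]
wrist_force: [-0.4, -0.1, -1.1]
width: 0.362
gripper_force: 41.4
```

>>> arm_command --motion '[[0,[0,0,0],[0,0,0]],[0,[0,0,0],[0,0,0]],[0,[0,0,0],[0,0,0]],[0,[0,0,0],[0,0,0]],[0,[0,0,0],[0,0,0]],[0,[0,0,0],[0,0,0]]]'

```text
time: 11.45
eef_pos: [0.5195, -0.1732, 0.0563]
tool_rot: [-0.0, 0.753, 0.657, 0.0]
wrist_force: [0.8, 0.9, -2.0]
width: 0.366
gripper_force: 41.4
```

```bash
python3 - <<'E'
from g import *
rel([(.519,-.174,.12,82.2),(.4365,-.316,.12,54),(.4365,-.316,.013,54)])
E
```

```text
t 11.45 p [ 0.5195 -0.1732  0.0563] yaw 82.2 q [-0.39  0.24  1.55  0.    1.35 -0.25] F [ 0.8  0.9 -2. ] w 0.366
(0.519, -0.174, 0.12, 82.2) -> [-0.09, -0.04, -6.37] [0.0, -0.0, 0.0]
(0.4365, -0.316, 0.12, 54) -> [-15.27, -6.29, -6.37] [0.0, -0.0, 28.2]
(0.4365, -0.316, 0.013, 54) -> [-15.27, -6.29, 4.33] [0.0, -0.0, 28.2]
```

>>> arm_command --motion '[[0,[0,0,-3],[0,0,0]],[0,[0,0,-6.4],[0,0,0]],[0,[-3,-1.3,-6.4],[0,0,6]],[0,[-6,-2.5,-6.4],[0,0,12]],[0,[-9,-3.8,-6.4],[0,0,18]],[0,[-12,-5,-6.4],[0,0,24]],[0,[-15.3,-6.3,-6.4],[0,0,28.2]],[0,[-15.3,-6.3,-6.4],[0,0,28.2]],[0,[-15.3,-6.3,-3],[0,0,28.2]],[0,[-15.3,-6.3,0],[0,0,28.2]],[0,[-15.3,-6.3,2.5],[0,0,28.2]],[0,[-15.3,-6.3,2.5],[0,0,28.2]]]'

```text
time: 12.45
eef_pos: [0.4335, -0.3136, 0.0255]
tool_rot: [-0.005, 0.891, 0.454, -0.002]
wrist_force: [-0.9, 0.5, -2.8]
width: 0.362
gripper_force: 41.3
```

```bash
python3 - <<'E'
from g import *
rel([(.4365,-.316,.011,54)])
E
```

```text
t 12.45 p [ 0.4335 -0.3136  0.0255] yaw 54.0 q [-0.7   0.26  1.6   0.    1.3  -0.07] F [-0.9  0.5 -2.8] w 0.362
(0.4365, -0.316, 0.011, 54) -> [-0.02, 0.39, 1.44] [-0.6, -0.1, 0.0]
```

>>> arm_command --motion '[[0,[0,0,0],[0,0,0]],[0,[0,0,0.6],[0,0,0]],[0,[0,0,1.2],[0,0,0]],[0,[0,0,1.7],[0,0,0]],[0,[0,0,2.0],[0,0,0]],[0,[0,0,2.1],[0,0,0]],[0,[0,0,2.1],[0,0,0]]]'

```text
time: 13.03
eef_pos: [0.4366, -0.3163, 0.0107]
tool_rot: [0.0, 0.891, 0.454, 0.0]
wrist_force: [-1.2, 0.7, 0.8]
width: 0.368
gripper_force: 41.7
```

>>> arm_command --motion '[[0.4,[0,0,0],[0,0,0]],[0.45,[0,0,0],[0,0,0]],[0.5,[0,0,0],[0,0,0]],[0.6,[0,0,0],[0,0,0]],[0.7,[0,0,0],[0,0,0]],[0.7,[0,0,0],[0,0,0]],[0.7,[0,0,-2],[0,0,0]],[0.7,[0,0,-6],[0,0,0]],[0.7,[0,0,-10],[0,0,0]],[0.7,[0,0,-14],[0,0,0]],[0.7,[0,0,-18],[0,0,0]],[0.7,[0,0,-20],[0,0,0]]]'

```text
time: 14.03
eef_pos: [0.4373, -0.317, 0.2163]
tool_rot: [0.004, 0.891, 0.454, 0.002]
wrist_force: [0.3, -0.6, 0.9]
width: 0.698
gripper_force: 0.0
```

```bash
python3 - <<'E'
from g import *
from h import *
np.set_printoptions(precision=4,suppress=True)
p,d=manip.grab_frame('wrist');c=manip.get_calibration('wrist')
np.savez("w5.npz",p=p,d=d,**{k:np.array(v) for k,v in c.items()});cv2.imwrite('pics/w5.png',p[:,:,::-1])
p,d=manip.grab_frame('top');c=manip.get_calibration('top')
np.savez("top5.npz",p=p,d=d,**{k:np.array(v) for k,v in c.items()})
z=load('top5');P=cloud(z)
hsv=cv2.cvtColor(p,cv2.COLOR_RGB2HSV)
m=((hsv[...,0]<8)|(hsv[...,0]>172))&(hsv[...,1]>150)&(P[...,2]>.16)&(P[...,2]<.26)&(P[...,1]>.2)
ct=max(cv2.findContours(m.astype(np.uint8),0,2)[0],key=cv2.contourArea);(u,v),r=cv2.minEnclosingCircle(ct)
print('shade',u,v,r,plane(z,[[u,v]],.185))
S=plane(z,[[u,v]],.185)[0];print('r to post',np.hypot(*(S[:2]-[.7355,.2288])),'arm stem med',)
a=(P[...,2]>.29)&(P[...,2]<.33)&(P[...,1]>.2)&(P[...,0]>.45)&(P[...,0]<.75);Q=P[a];print(len(Q));i=Q[:,0]<.6;print('line pts',np.median(Q[i],0))
z=load('w5');P=cloud(z);h=cv2.cvtColor(z['p'],cv2.COLOR_RGB2HSV);y=(h[...,0]>20)&(h[...,0]<32)&(h[...,1]>220)&(P[...,2]<.06)&(P[...,2]>.02)
Q=P[y];print('therm top z',np.percentile(Q,[5,50,95],axis=0))
rel([(.40,.0,.25,70)])
E
```

```text
shade 183.67721557617188 223.7911376953125 20.2522029876709 [[0.5123 0.3157 0.185 ]]
r to post 0.23953841935674194 arm stem med
598
line pts [0.5505 0.2935 0.3085]
therm top z [[ 0.3924 -0.3787  0.0335]
 [ 0.4423 -0.3118  0.036 ]
 [ 0.4768 -0.2672  0.0374]]
t 14.13 p [ 0.4378 -0.3174  0.2157] yaw 54.0 q [-0.7   0.09  1.39  0.    1.65 -0.07] F [ 0.9 -0.9 -0. ] w 0.699
(0.4, 0.0, 0.25, 70) -> [23.46, -21.67, -3.65] [0.5, 0.1, -16.0]
```

View pics/w5.png

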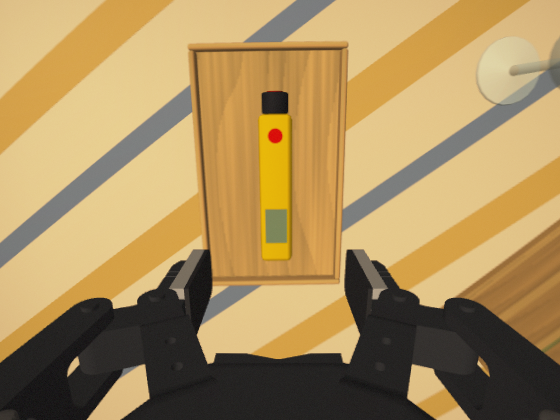

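The thermometer lies flat inside the tray, spanning pixels (260–291, 92–260), and is released. Its top is at about 35 mm, matching its first pose. Before pushing from the far side I check how high the forearm passes over the lamp.

```bash
python3 - <<'E'
from g import *
from h import *
s=manip.read_state();print(s['qpos'].round(3))
u=np.array([.4378,-.3174]);L=np.hypot(*u);u/=L;n=np.array([-u[1],u[0]])
p,d=manip.grab_frame('scene');c=manip.get_calibration('scene')
np.savez("scene5.npz",p=p,d=d,**{k:np.array(v) for k,v in c.items()})
for nm in('top5','scene5'):
    P=cloud(load(nm)).reshape(-1,3);P=P[P[:,2]>.22]
    a=P[:,:2]@u;b=P[:,:2]@n
    for x in np.arange(.1,.66,.04):
        k=(abs(a-x)<.02)&(abs(b)<.12)
        if k.sum()>10: print(nm,round(x-L,2),'z lo/hi',np.percentile(P[k,2],[2,98]).round(3),'b',np.percentile(b[k],[2,98]).round(3))
E
```

```text
[-0.696  0.094  1.388  0.     1.65  -0.068]
top5 -0.44 z lo/hi [0.544 0.601] b [0.046 0.118]
top5 -0.4 z lo/hi [0.539 0.593] b [-0.012  0.081]
top5 -0.36 z lo/hi [0.533 0.584] b [-0.018  0.078]
top5 -0.32 z lo/hi [0.524 0.576] b [-0.02   0.076]
top5 -0.28 z lo/hi [0.516 0.569] b [-0.024  0.073]
top5 -0.24 z lo/hi [0.51  0.561] b [-0.026  0.07 ]
top5 -0.2 z lo/hi [0.5   0.552] b [-0.028  0.067]
top5 -0.16 z lo/hi [0.49  0.542] b [-0.043  0.07 ]
top5 -0.12 z lo/hi [0.457 0.535] b [-0.048  0.069]
top5 -0.08 z lo/hi [0.452 0.54 ] b [-0.051  0.068]
top5 -0.04 z lo/hi [0.426 0.544] b [-0.053  0.067]
top5 -0.0 z lo/hi [0.498 0.547] b [-0.056  0.072]
top5 0.04 z lo/hi [0.501 0.54 ] b [-0.057  0.066]
scene5 -0.44 z lo/hi [0.512 0.537] b [0.07  0.118]
scene5 -0.4 z lo/hi [0.502 0.549] b [0.064 0.084]
scene5 -0.36 z lo/hi [0.498 0.558] b [0.065 0.08 ]
scene5 -0.32 z lo/hi [0.488 0.567] b [0.044 0.078]
scene5 -0.28 z lo/hi [0.485 0.567] b [0.002 0.076]
scene5 -0.24 z lo/hi [0.477 0.56 ] b [-0.003  0.073]
scene5 -0.2 z lo/hi [0.468 0.551] b [-0.006  0.068]
scene5 -0.16 z lo/hi [0.468 0.54 ] b [-0.019  0.071]
scene5 -0.12 z lo/hi [0.451 0.531] b [-0.042  0.071]
scene5 -0.08 z lo/hi [0.307 0.535] b [-0.047  0.069]
scene5 -0.04 z lo/hi [0.233 0.54 ] b [-0.049  0.067]
scene5 -0.0 z lo/hi [0.301 0.542] b [-0.05   0.071]
scene5 0.04 z lo/hi [0.247 0.534] b [-0.052  0.066]
scene5 0.08 z lo/hi [0.274 0.328] b [-0.01   0.014]
```

```bash
python3 - <<'E'
from g import *
rel([(.40,.0,.25,70),(.36,.25,.25,100)])
E
```

```text
t 14.18 p [ 0.437  -0.3168  0.2123] yaw 54.0 q [-0.7   0.1   1.39  0.    1.65 -0.07] F [-0.4 -0.  -1.6] w 0.7
(0.4, 0.0, 0.25, 70) -> [23.46, -21.59, -3.86] [0.2, 0.0, -16.0]
(0.36, 0.25, 0.25, 100) -> [41.33, -39.52, -3.94] [0.2, 0.1, -46.0]
```

>>> arm_command --motion '[[0,[23.5,-21.6,-3.9],[0,0,-16]],[0,[23.5,-21.6,-3.9],[0,0,-16]],[0,[23.5,-21.6,-3.9],[0,0,-16]],[0,[23.5,-21.6,-3.9],[0,0,-16]],[0,[23.5,-21.6,-3.9],[0,0,-16]],[0,[23.5,-21.6,-3.9],[0,0,-16]],[0,[23.5,-21.6,-3.9],[0,0,-16]],[0,[41.3,-39.5,-3.9],[0,0,-46]],[0,[41.3,-39.5,-3.9],[0,0,-46]],[0,[41.3,-39.5,-3.9],[0,0,-46]],[0,[41.3,-39.5,-3.9],[0,0,-46]],[0,[41.3,-39.5,-3.9],[0,0,-46]]]'

```text
time: 15.18
eef_pos: [0.3695, 0.1789, 0.2465]
tool_rot: [-0.001, 0.64, 0.768, -0.001]
wrist_force: [0.6, -1.3, -0.3]
width: 0.002
gripper_force: 0.0
```

```bash
python3 - <<'E'
from g import *
rel([(.36,.25,.25,100),(.37,.42,.25,100),(.555,.44,.25,100)])
E
```

```text
t 15.18 p [0.3695 0.1789 0.2465] yaw 100.4 q [ 0.36 -0.28  1.68 -0.    1.75  0.18] F [ 0.6 -1.3 -0.3] w 0.002
(0.36, 0.25, 0.25, 100) -> [7.17, 0.35, -0.36] [-0.2, 0.0, 0.4]
(0.37, 0.42, 0.25, 100) -> [23.71, 4.4, -0.37] [-0.2, 0.0, 0.4]
(0.555, 0.44, 0.25, 100) -> [22.34, 22.96, -0.42] [-0.2, 0.0, 0.4]
```

>>> arm_command --motion '[[0,[7.2,0.3,0],[0,0,0]],[0,[7.2,0.3,0],[0,0,0]],[0,[23.7,4.4,0],[0,0,0]],[0,[23.7,4.4,0],[0,0,0]],[0,[23.7,4.4,0],[0,0,0]],[0,[23.7,4.4,0],[0,0,0]],[0,[23.7,4.4,0],[0,0,0]],[0,[22.4,23,0],[0,0,0]],[0,[22.4,23,0],[0,0,0]],[0,[22.4,23,0],[0,0,0]],[0,[22.4,23,0],[0,0,0]],[0,[22.4,23,0],[0,0,0]]]'

```text
time: 16.18
eef_pos: [0.5617, 0.4361, 0.2436]
tool_rot: [-0.0, 0.644, 0.765, -0.003]
wrist_force: [-0.2, 0.3, -0.3]
width: -0.003
gripper_force: 0.0
```

```bash
python3 - <<'E'
from g import *
P=[(.555,.44,.25,100),(.555,.44,.187,100)]
r=.252
for a in [134,140,146,152,158,164]:
    t=np.radians(a);P.append((float(round(.7355+r*np.cos(t),4)),float(round(.2288+r*np.sin(t),4)),.187,100))
rel(P)
E
```

```text
t 16.18 p [0.5617 0.4361 0.2436] yaw 99.9 q [ 0.61  0.62  0.68 -0.    1.85  0.44] F [-0.2  0.3 -0.3] w -0.003
(0.555, 0.44, 0.25, 100) -> [0.49, -0.59, -0.63] [-0.3, 0.2, -0.1]
(0.555, 0.44, 0.187, 100) -> [0.51, -0.57, 5.67] [-0.3, 0.2, -0.1]
(0.5604, 0.4101, 0.187, 100) -> [-2.53, -0.55, 5.67] [-0.3, 0.2, -0.1]
(0.5425, 0.3908, 0.187, 100) -> [-4.12, -2.64, 5.69] [-0.3, 0.2, -0.1]
(0.5266, 0.3697, 0.187, 100) -> [-5.93, -4.57, 5.7] [-0.3, 0.2, -0.1]
(0.513, 0.3471, 0.187, 100) -> [-7.92, -6.3, 5.72] [-0.3, 0.2, -0.1]
(0.5018, 0.3232, 0.187, 100) -> [-10.08, -7.81, 5.73] [-0.3, 0.2, -0.1]
(0.4933, 0.2983, 0.187, 100) -> [-12.39, -9.07, 5.74] [-0.3, 0.2, -0.1]
```

>>> arm_command --motion '[[0,[0,0,3],[0,0,0]],[0,[0,0,5.9],[0,0,0]],[0,[-1.5,0,5.9],[0,0,0]],[0,[-3,0,5.9],[0,0,0]],[0,[-3.8,-1,5.9],[0,0,0]],[0,[-4.6,-2.1,5.9],[0,0,0]],[0,[-5.5,-3.1,5.9],[0,0,0]],[0,[-6.4,-4,5.9],[0,0,0]],[0,[-7.4,-4.9,5.9],[0,0,0]],[0,[-8.4,-5.7,5.9],[0,0,0]],[0,[-9.5,-6.5,5.9],[0,0,0]],[0,[-10.6,-7.2,5.9],[0,0,0]]]'

```text
time: 17.18
eef_pos: [0.505, 0.3203, 0.1872]
tool_rot: [-0.001, 0.643, 0.766, -0.001]
wrist_force: [0.9, 3.1, -0.5]
width: 0.001
gripper_force: 1.3
```

```bash
python3 - <<'E'
from g import *
P=[]
r=.252
for a in [158,164,170,176,182,188,192,196,200]:
    t=np.radians(a);P.append((float(round(.7355+r*np.cos(t),4)),float(round(.2288+r*np.sin(t),4)),.187,100))
rel(P)
E
```

```text
t 17.18 p [0.505  0.3203 0.1872] yaw 100.0 q [0.5  0.28 1.24 0.   1.63 0.33] F [ 0.9  3.1 -0.5] w 0.001
(0.5018, 0.3232, 0.187, 100) -> [0.34, -0.27, 0.02] [-0.1, -0.0, 0.0]
(0.4933, 0.2983, 0.187, 100) -> [-1.96, -1.54, 0.02] [-0.1, -0.0, 0.0]
(0.4873, 0.2726, 0.187, 100) -> [-4.39, -2.58, 0.03] [-0.1, -0.0, 0.0]
(0.4841, 0.2464, 0.187, 100) -> [-6.91, -3.35, 0.03] [-0.1, -0.0, 0.0]
(0.4837, 0.22, 0.187, 100) -> [-9.5, -3.85, 0.03] [-0.1, -0.0, 0.0]
(0.486, 0.1937, 0.187, 100) -> [-12.13, -4.08, 0.03] [-0.1, -0.0, 0.0]
(0.489, 0.1764, 0.187, 100) -> [-13.89, -4.09, 0.03] [-0.1, -0.0, 0.0]
(0.4933, 0.1593, 0.187, 100) -> [-15.65, -3.96, 0.03] [-0.1, -0.0, 0.0]
(0.4987, 0.1426, 0.187, 100) -> [-17.39, -3.72, 0.03] [-0.1, -0.0, 0.0]
```

>>> arm_command --motion '[[0,[-1,-0.8,0],[0,0,0]],[0,[-2,-1.5,0],[0,0,0]],[0,[-3.2,-2.1,0],[0,0,0]],[0,[-4.4,-2.6,0],[0,0,0]],[0,[-5.6,-3,0],[0,0,0]],[0,[-6.9,-3.3,0],[0,0,0]],[0,[-8.2,-3.6,0],[0,0,0]],[0,[-9.5,-3.8,0],[0,0,0]],[0,[-10.8,-4,0],[0,0,0]],[0,[-12.1,-4.1,0],[0,0,0]],[0,[-13,-4.1,0],[0,0,0]],[0,[-13,-4.1,0],[0,0,0]]]'

```text
time: 18.18
eef_pos: [0.4886, 0.1835, 0.1895]
tool_rot: [0.0, 0.644, 0.765, -0.0]
wrist_force: [-0.9, -0.6, -0.5]
width: -0.0
gripper_force: 0.0
```

```bash
cat > lamp.py <<'E'
from g import *
from h import *
def lamp(tag):
    p,d=manip.grab_frame('top');c=manip.get_calibration('top')
    np.savez(f"top{tag}.npz",p=p,d=d,**{k:np.array(v) for k,v in c.items()});cv2.imwrite(f'pics/t{tag}.png',p[:,:,::-1])
    z=load(f'top{tag}');P=cloud(z);hsv=cv2.cvtColor(p,cv2.COLOR_RGB2HSV)
    m=((hsv[...,0]<8)|(hsv[...,0]>172))&(hsv[...,1]>150)&(P[...,2]>.16)&(P[...,2]<.26)&(P[...,0]>.4)&(P[...,0]<.65)
    ct=max(cv2.findContours(m.astype(np.uint8),0,2)[0],key=cv2.contourArea);(u,v),r=cv2.minEnclosingCircle(ct)
    S=plane(z,[[u,v]],.19)[0];e=S[:2]-[.7355,.2288]
    print('shade',(u,v,r),S,'r',np.hypot(*e),'ang',np.degrees(np.arctan2(e[1],e[0]))%360,'dist loaf',np.hypot(*(S[:2]-[.5535,.0838])))
    b=(P[...,2]>.28)&(P[...,2]<.33)&(P[...,0]>.5)&(P[...,0]<.72)&(P[...,1]>.03)&(P[...,1]<.4)&(hsv[...,0]>12)&(hsv[...,0]<35)&(hsv[...,1]>90)
    Q=P[b][:,:2]-[.7355,.2288]
    if len(Q)>20: print('arm ang',len(Q),np.median(np.degrees(np.arctan2(Q[:,1],Q[:,0]))%360))
E
python3 - <<'E'
from lamp import *
lamp(6)
P=[]
r=.252
for a in [192,195,198,201,204]:
    t=np.radians(a);P.append((float(round(.7355+r*np.cos(t),4)),float(round(.2288+r*np.sin(t),4)),.187,100))
rel(P)
E
```

```text
shade (249.9534912109375, 217.31394958496094, 20.90928077697754) [0.52662173 0.12283662 0.19      ] r 0.23421863850124044 ang 206.89855791638175 dist loaf 0.04739513447546995
arm ang 417 207.36757619568345
t 18.23 p [0.4884 0.1843 0.1895] yaw 99.9 q [ 0.29  0.06  1.48 -0.    1.61  0.12] F [-0.7  0.6  0.4] w 0.004
(0.489, 0.1764, 0.187, 100) -> [-0.79, -0.08, 0.25] [-0.0, 0.0, -0.1]
(0.4921, 0.1636, 0.187, 100) -> [-2.11, 0.0, 0.25] [-0.0, 0.0, -0.1]
(0.4958, 0.1509, 0.187, 100) -> [-3.42, 0.15, 0.25] [-0.0, 0.0, -0.1]
(0.5002, 0.1385, 0.187, 100) -> [-4.72, 0.37, 0.25] [-0.0, 0.0, -0.1]
(0.5053, 0.1263, 0.187, 100) -> [-6.01, 0.66, 0.26] [-0.0, 0.0, -0.1]
```

>>> arm_command --motion '[[0,[-0.8,-0.1,0],[0,0,0]],[0,[-1.5,0,0],[0,0,0]],[0,[-2.1,0,0],[0,0,0]],[0,[-2.8,0.1,0],[0,0,0]],[0,[-3.4,0.1,0],[0,0,0]],[0,[-4,0.2,0],[0,0,0]],[0,[-4.4,0.3,0],[0,0,0]],[0,[-4.7,0.4,0],[0,0,0]],[0,[-5,0.4,0],[0,0,0]],[0,[-5,0.4,0],[0,0,0]]]'

```text
time: 19.07
eef_pos: [0.501, 0.1365, 0.1893]
tool_rot: [0.0, 0.643, 0.766, -0.0]
wrist_force: [-0.7, 0.4, -0.3]
width: 0.003
gripper_force: 0.2
```

```bash
python3 - <<'E'
from lamp import *
lamp(7)
rel([(.42,.2,.2,100),(.38,.2,.25,100)])
E
```

```text
shade (264.0, 208.5, 21.07733726501465) [0.55122617 0.08185143 0.19      ] r 0.23569201290748576 ang 218.57049646633834 dist loaf 0.002994529440552683
arm ang 355 218.24031092494533
t 19.12 p [0.5009 0.1367 0.1893] yaw 100.0 q [ 0.2   0.05  1.48 -0.    1.6   0.02] F [ 0.3 -0.2 -0.1] w -0.001
(0.42, 0.2, 0.2, 100) -> [7.64, -6.87, -1.08] [0.0, 0.0, -0.0]
(0.38, 0.2, 0.25, 100) -> [8.33, -10.81, -6.08] [0.0, 0.0, -0.0]
```

Shade is centred. I back the fingers away.

>>> arm_command --motion '[[0,[1.5,-1,0],[0,0,0]],[0,[4,-3.5,-0.5],[0,0,0]],[0,[7.6,-6.9,-1],[0,0,0]],[0,[8.3,-10.8,-6],[0,0,0]],[0,[8.3,-10.8,-6],[0,0,0]],[0,[8.3,-10.8,-6],[0,0,0]],[0,[8.3,-10.8,-6],[0,0,0]],[0,[8.3,-10.8,-6],[0,0,0]]]'

```text
time: 19.78
eef_pos: [0.3801, 0.1999, 0.2488]
tool_rot: [0.0, 0.643, 0.766, -0.0]
wrist_force: [-0.6, -0.6, 0.3]
width: 0.003
gripper_force: 0.0
```

```bash
python3 - <<'E'
from lamp import *
lamp(8); rel([])
E
```

```text
shade (262.6700439453125, 208.97975158691406, 21.149072647094727) [0.54992109 0.08571708 0.19      ] r 0.23433364182490699 ang 217.6325286355686 dist loaf 0.004060027659128883
arm ang 408 218.03986535336122
t 19.83 p [0.3801 0.1997 0.2482] yaw 100.0 q [ 0.4  -0.22  1.63 -0.    1.74  0.22] F [ 0.2 -0.6 -0.7] w -0.001
```

View pics/t8.png

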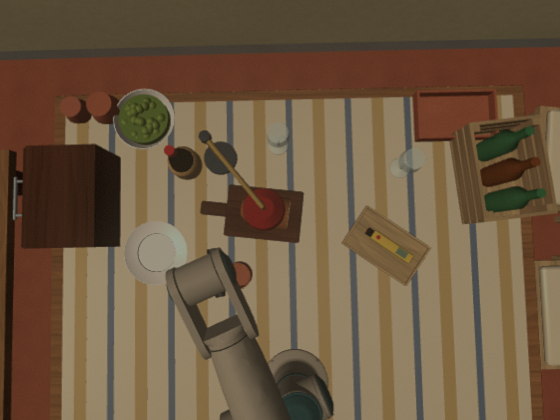

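The shade is over the bread at (263,209), the thermometer is in its tray at (389,245), and nothing else visible has moved. I hand the job in.

```bash
python3 -c "
from plant import manip
print(manip.finish_job())"
```

```text
the job is handed in; nothing more can be done
None
```

I handed the job in at about 20 s with no verdict returned: the thermometer was held about 100 mm from the cut face for over two seconds and is back flat in its tray, and the lamp shade measures about 4 mm from centred over the bread.

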